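Snap the retaining cap onto the label-roll spindle and keep it pressed

ROBOT

A 6-joint arm with a two-finger parallel gripper is mounted at the origin on a cart in front of the work surface, level with it; the furniture and walls round the work are solid. World frame = base frame: x ahead of the robot, y to its left, z up, the work surface at z = 0. Lengths are in mm, angles in rad, forces in N, time in s.
With the tool pointing down it reaches from about 400 to 925 mm from the base axis. Payload 12.5 kg.
Tool frame: the origin (TCP) lies at the very end of the fingers, on their centre line; the grasp point (between the pads) lies bot.tcp_to_grasp behind it (bot.tcp_to_grasp is the distance from the TCP to the grasp point, in mm); z points along the fingers, y is the line along which they close (so a half turn about z gives the same grasp; the last joint's range is limited). The gripper opens to 95 mm and grips with 3 to 60 N. Pads are 20 mm wide; open, the fingers measure 119 mm over their backs; the gripper's body (75 mm by 180 mm) begins 59 mm behind the grasp point.
Start: joints at [1.192, 0.491, 1.559, -0, 1.092, -0.106], TCP at [168.375, 601.911, 214.661] pointing down, gripper open.
Joint ranges: [-3.1, 3.1], [-0.84, 2.19], [0.05, 2.79], [-1.13, 4.28], [0.06, 2.93], [-2.69, 2.69]. Speed limits (rad/s): [2.22, 2.22, 2.79, 3.14, 3.14, 3.14].

INTERFACE

Orientations are given as a unit quaternion [x, y, z, w].
In Python, from plant import bot gives the robot as it stands.
- The arm moves only by the tool play_rows, never from a script. Its argument "deltas" is a list that holds one entry, the list of rows, each a list of 7 numbers: the shift along the tool's x, y, z in m, then the turn, a rotation vector about the tool's x, y, z in degrees, then the opening, from 0 (shut) to 1 (fully open). In form: [[[x, y, z, ax, ay, az, fingers], ...]]. A call has 1 to 5 rows; each row is the pose to reach, as a shift and turn from the pose commanded when the call began, along the tool's axes at that moment; what a row does not reach only later rows make up. A row lasts 1/10 s, in which the tool goes at most 50 mm and 8.59 degrees, less where a joint would pass 70% of its speed; a pose out of reach is approached as far as the arm can. A call with a gripper value outside its range is refused whole. The fingers move at their own pace and stop on an object; "force" is the grip in N (left out, the last holds). Time passes only in rows, so rows that repeat a pose let the fingers close. It gives the time, the measured TCP pose, the force, the opening and the grip force at its end, in the units of the state.
- bot.read_state(): the state, without advancing time (a new reading comes with each control period).
- bot.snapshot(name): name is "side" or "top"; returns a dict with "frame" (400x640x3 uint8, red, green, blue), "depth" (400x640 float32, mm along the optical axis (not along the pixel's ray), 0 where there is no reading), "camera_matrix" (3x3 intrinsics, pixels), "rvec" (rotation vector, rad) and "tvec" (3), from world to camera coordinates, as OpenCV has them. Camera axes: x right, y down, z forward; pixel columns grow to the right and rows downward; lengths in mm; the calibration is good to about 2 mm. A picture is of the moment at which its call begins.
- bot.sign_off(): hands the job in; it is judged then, once.
The state is a dict: "clock": time; "joint_positions": joint angles; "qvel": joint speeds; "tau": joint torques, N m; "eef_pos": TCP position; "ee_rot": TCP orientation; "ft_force": force on the tool from outside, world axes, zero at the start; "ft_torque": the same for the moment, N m; "grip_width": finger opening in mm; "grasp_force": force on a finger pad.
Only numpy, scipy, OpenCV 4.12 (cv2) and the standard library are available. Lean on these libraries where they do the work, as an engineer would, in place of code of your own. Each camera call takes 0.05 s, during which the arm holds its last target. There are 200 camera calls.

TASK

Lock the label roll on its holder: take the orange cap, set it mouth down on the blue spindle that sticks up through the roll, and press it straight down until it clicks over the spindle's nubs and bottoms out. Do not stop at the force drop of the click: finish while still gripping the cap and pushing it firmly down against the spindle. Leave everything else on the desk where it stands.

Things in the scene. Friction and masses are not known exactly. Their poses are not given: they have to be found in the camera images.
- cap_center (a point): Centre, half-way up, of the orange ridged knob-like cap: a cylinder 36 mm in diameter, 46 mm tall, 30 to 60 g, standing upright on the desk, mouth down, axis z up. It is round, so any yaw will do to grip it; a firm grip (40 N) does it no harm. Its solid closed top is 23 mm above this point.
- cap_mouth (a point): Centre of the cap's open underside, 23 mm below cap_center; z points to the cap's top. The mouth is 30 mm wide and funnels in to a lip 24 mm wide that ends 6 mm above the mouth; behind the lip the bore widens to 31 mm; its ceiling lies 24 mm above the mouth.
- stud_tip (a point): Centre of the flat top of the blue spindle, 77 mm above the desk. The spindle is upright, 21 mm in diameter, with a 3 mm chamfer at its top, and stands 27 mm out of the label roll. Fully home, the cap's ceiling rests on this point: the cap's mouth is 24 mm below it and cap_center 1 mm below it.
- nub_ring (a point): On the spindle's axis, 14 mm below its tip, level with three sprung steel nubs that stand 4 mm out of it. The cap's lip meets them with the mouth about 12 mm below the tip; driving them in takes a push rising to about 8 N; near 17 mm the push drops to nothing and the nubs spring out behind the lip and pull the cap on (up to 15 N); the stop, at 24 mm, is a hard rise.
- holder: The grey label-roll holder, screwed to the desk: round base 110 mm in diameter and 10 mm high with the spindle on its axis, and a tear-off bar 60 mm wide, reaching 48 mm above the desk, standing 47 mm from the axis on its +x side. Origin at the centre of its underside, z up.
- label_roll: White roll of blank labels, 72 mm in diameter and 40 mm high, lying round the spindle on the holder's base, free to turn; it may turn or shift a little. Origin at the centre of its underside.
- stapler: Bystander: black desk stapler, 36 x 146 x 56 mm, lengthwise along its y. Origin under its centre.
- pen: Bystander: black and white marker pen lying on the desk, 135 mm long, 16 mm thick, lengthwise along its y. Origin under its centre.
- clip_tray: Bystander: clear tray of paper clips, 80 x 110 x 58 mm. Origin under its centre.
- pen_cup: Bystander: clear tumbler with pens, 78 mm in diameter, 127 mm tall. Origin under its centre.
- tape_measure: Bystander: yellow tape measure, 31 x 78 x 54 mm. Origin under its centre.
Not all that is in view belongs to the job. Leave any red look-alike of the label_roll alone.

How it is judged:
By the outcome, as a careful person would: the job done as asked, in the order asked, and still so for the second after the job is handed in, while the arm keeps its last pose, push and grip.
It also fails if it takes over 56 s, if anything falls off the work surface, if the arm or the gripper's body presses on something with over 40 N, if the wrist force passes 120 N, or if a joint passes its speed limit or range.

## Working session

There is one attempt and no reset: what is moved stays moved. The work goes in short steps, Python scripts to look and compute and a tool call to move; the robot and the scene stay as the last step left them, time stands still between calls to the robot, and variables do not carry over. Pictures are saved under pics/ and viewed, at most 10 in all, crops included, and the job is handed in when it is done.

Besides the shell and the picture viewer there is one more tool, called by a JSON object that holds its "api" and its "payload". play_rows: Moves the arm, as the interface text tells. Its arguments: {"type":"object","properties":{"deltas":{"type":"array"},"force":{"type":"number"}},"required":["deltas"]}

```bash
mkdir -p pics; cat > h.py <<'E'
import numpy as np, cv2
from plant import bot
def snap(n):
    s=bot.snapshot(n); np.savez(f'/tmp/{n}.npz',**s); return s
def cloud(s):
    d=s['depth'];K=np.array(s['camera_matrix']);R=cv2.Rodrigues(np.array(s['rvec'],float))[0];t=np.array(s['tvec'],float).ravel()
    v,u=np.indices(d.shape)
    c=np.stack([(u-K[0,2])/K[0,0]*d,(v-K[1,2])/K[1,1]*d,d],-1)
    P=(c-t)@R
    P[d==0]=np.nan
    return P
E
python3 - <<'E'
from h import *
for n in('top','side'):
    s=snap(n); cv2.imwrite(f'pics/{n}0.png',s['frame'][:,:,::-1])
st=bot.read_state();print({k:np.round(v,3) for k,v in st.items()},bot.tcp_to_grasp)
E
```

```text
{'clock': np.float64(0.1), 'joint_positions': array([ 1.192,  0.491,  1.559,  0.   ,  1.092, -0.106]), 'qvel': array([-0.001, -0.001, -0.001,  0.   , -0.002, -0.001]), 'tau': array([ 2.0000e-03, -6.1363e+01, -2.5861e+01,  6.9000e-02,  4.7000e-02,
       -0.0000e+00]), 'eef_pos': array([168.293, 601.7  , 214.139]), 'ee_rot': array([ 0.136,  0.991, -0.   , -0.   ]), 'ft_force': array([-0.414, -0.659, -0.72 ]), 'ft_torque': array([-0.011,  0.049, -0.028]), 'grasp_force': np.float64(0.0), 'grip_width': np.float64(94.725)} 18.8
```

View pics/top0.png

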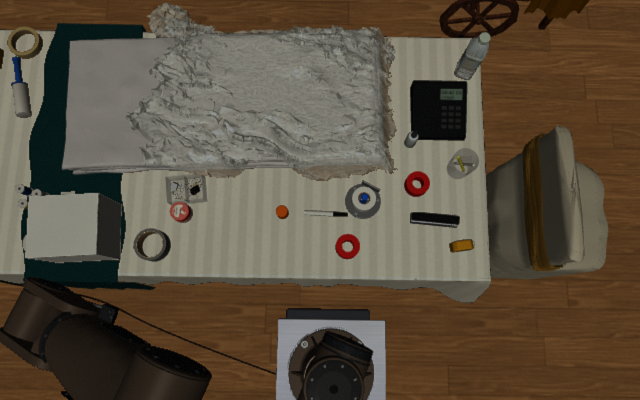

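View pics/side0.png

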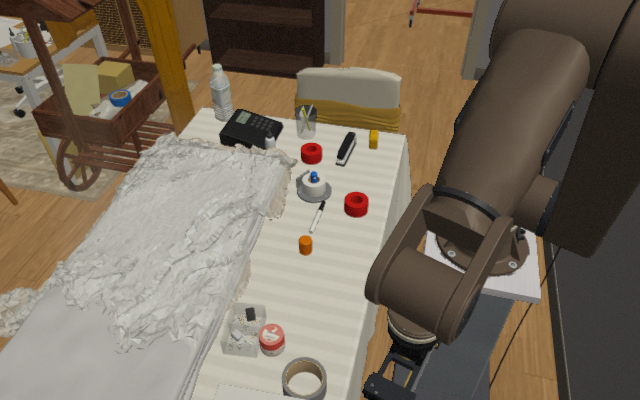

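Top view: the orange cap is at (282,212) and the holder, with a white roll and blue spindle, at (363,200). The pen is at (325,213), and the red look-alike rolls are at (417,183) and (347,246). A red and white round thing at (180,212) could be mistaken for the cap. In the side view the cap is at (305,246) and the spindle at (314,177). I'll measure both and confirm with a crop.

```bash
python3 - <<'E'
from h import *
ims=[]
for n,c in(('top',(325,205)),('side',(312,210))):
    s=dict(np.load(f'/tmp/{n}.npz'));P=cloud(s);f=s['frame'];h=cv2.cvtColor(f,cv2.COLOR_RGB2HSV)
    W=np.zeros(f.shape[:2],bool);W[c[1]-55:c[1]+55,c[0]-75:c[0]+75]=1
    for nm,lo,hi in(('cap',(6,150,60),(16,255,255)),('stud',(100,120,40),(130,255,255)),('white',(0,0,150),(179,40,255)),('bar',(90,20,20),(130,110,255))):
        m=(cv2.inRange(h,lo,hi)>0)&W
        if nm in('white',): m&=(P[...,2]>30)&(P[...,2]<70)
        if nm=='bar': m&=(P[...,2]>3)
        k,l,stt,ce=cv2.connectedComponentsWithStats(m.astype(np.uint8))
        for i in range(1,k):
            if stt[i,4]>12:
                p=P[l==i];p=p[~np.isnan(p[:,0])]
                if len(p): print(n,nm,stt[i,4],ce[i].round(1),np.percentile(p,[2,50,98],axis=0).round(0).tolist())
    ims.append(cv2.resize(f[c[1]-50:c[1]+50,c[0]-65:c[0]+65,::-1],None,fx=3,fy=3,interpolation=cv2.INTER_CUBIC))
cv2.imwrite('pics/crop.png',np.hstack(ims))
E
```

```text
top cap 126 [281.5 211.6] [[448.0, 137.0, 18.0], [463.0, 154.0, 46.0], [480.0, 170.0, 53.0]]
top stud 56 [363.8 198. ] [[498.0, -100.0, 21.0], [504.0, -91.0, 76.0], [515.0, -82.0, 82.0]]
side cap 216 [305.  244.8] [[447.0, 143.0, 3.0], [462.0, 166.0, 37.0], [479.0, 174.0, 47.0]]
side stud 54 [313.4 176.7] [[497.0, -94.0, 47.0], [505.0, -86.0, 64.0], [513.0, -79.0, 77.0]]
side white 35 [290.7 160.3] [[593.0, -178.0, 39.0], [598.0, -154.0, 61.0], [605.0, -132.0, 69.0]]
side white 465 [278.7 192.6] [[571.0, -103.0, 31.0], [591.0, -9.0, 51.0], [603.0, 102.0, 69.0]]
side white 230 [314.9 181.7] [[471.0, -122.0, 34.0], [493.0, -80.0, 47.0], [540.0, -57.0, 53.0]]
side white 191 [253.4 229.2] [[606.0, 98.0, 33.0], [613.0, 158.0, 43.0], [618.0, 204.0, 64.0]]
side white 20 [247.6 262.5] [[574.0, 279.0, 55.0], [578.0, 284.0, 65.0], [582.0, 296.0, 70.0]]
```

View pics/crop.png

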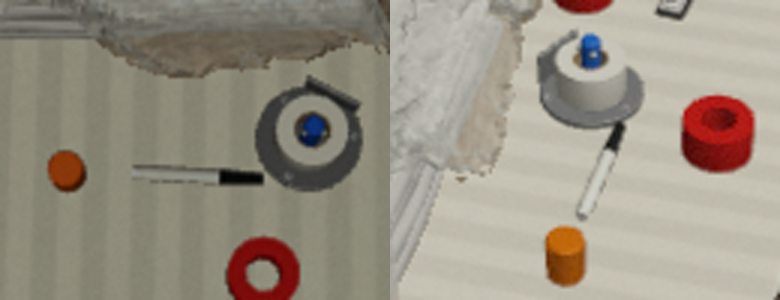

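Crop: the left half is the top view, with the orange cap at (67,170) and the blue spindle in the white roll at (313,128). The right half is the side view, with the cap at (565,255). The cap is the only plain orange 36 x 46 mm cylinder, and the white roll with the blue spindle is the target, so the red ones stay put. Next I'll refine the positions with silhouette fits.

```bash
cat > fit.py <<'E'
from h import *
from scipy.optimize import least_squares
a=np.linspace(0,2*np.pi,60)
def cyl(x,y,r,z0,z1): return np.array([[x+r*np.cos(t),y+r*np.sin(t),z] for z in(z0,z1) for t in a])
def cen(s,pts):
    p=cv2.projectPoints(pts,s['rvec'],s['tvec'],s['camera_matrix'],None)[0].astype(np.float32)
    m=cv2.moments(cv2.convexHull(p)); return np.array([m['m10'],m['m01']])/m['m00'],m['m00']
def mask(s,lo,hi,c,r):
    m=cv2.inRange(cv2.cvtColor(s['frame'],cv2.COLOR_RGB2HSV),lo,hi);w=np.zeros_like(m);cv2.circle(w,c,r,255,-1)
    m&=w;M=cv2.moments(m,True);return np.array([M['m10'],M['m01']])/M['m00'],M['m00']
def fit(S,C,r,z0,z1,x0):
    f=lambda q:np.concatenate([cen(s,cyl(*q,r,z0,z1))[0]-c for s,c in zip(S,C)])
    o=least_squares(f,x0);return o.x.round(1),o.fun.round(2)
E
python3 - <<'E'
from fit import *
S=[dict(np.load(f'/tmp/{n}.npz')) for n in('top','side')]
for nm,lo,hi,px,r,g in(('cap',(4,120,40),(20,255,255),((282,212),(305,246)),(18,0,46),(463,155)),('stud',(100,110,30),(130,255,255),((364,198),(314,177)),(10.5,48,77),(505,-87))):
    M=[mask(s,lo,hi,p,14) for s,p in zip(S,px)]
    print(nm,[(m[0].round(1),m[1],round(cen(s,cyl(*g,*r))[1])) for s,m in zip(S,M)])
    print(fit(S,[m[0] for m in M],*r,g),[fit([s],[m[0]],*r,g) for s,m in zip(S,M)])
# holder base disc via dark gray
s=S[0];P=cloud(s);hsv=cv2.cvtColor(s['frame'],cv2.COLOR_RGB2HSV)
for p in((345,200),(375,210),(363,215),(380,200),(330,185),(363,188)): print(p,hsv[p[1],p[0]],P[p[1],p[0]].round(0))
E
```

```text
cap [(array([281.5, 211.5]), 136.0, 143), (array([305. , 244.6]), 227.0, 251)]
(array([466.5, 155.1]), array([-0.01,  0.19, -0.73,  0.01])) [(array([467.1, 155.1]), array([0., 0.])), (array([464.6, 154.5]), array([ 0., -0.]))]
stud [(array([363.7, 198.1]), 57.0, 53), (array([313.4, 176.8]), 55.0, 74)]
(array([505.1, -87.2]), array([-1.4 , -0.  ,  0.03, -0.07])) [(array([505.1, -87.2]), array([-1.38, -0.01])), (array([505.1, -87. ]), array([ 0.02, -0.03]))]
(345, 200) [30 17 60] [509. -38.  13.]
(375, 210) [20 13 61] [ 478. -130.   16.]
(363, 215) [30  9 58] [463. -94.   9.]
(380, 200) [25 34 91] [ 510. -146.   15.]
(330, 185) [ 26  37 143] [558.   9.  -0.]
(363, 188) [ 30  23 144] [540. -91.  46.]
```

```bash
sed -i 's/least_squares(f,x0)/least_squares(f,x0,diff_step=1e-2,x_scale=1.0)/' fit.py
python3 - <<'E'
from fit import *
S=[dict(np.load(f'/tmp/{n}.npz')) for n in('top','side')]
for nm,lo,hi,px,r,g in(('cap',(4,120,40),(20,255,255),((282,212),(305,246)),(18,0,46),(463,155)),('stud',(100,110,30),(130,255,255),((364,198),(314,177)),(10.5,50,77),(505,-87))):
    M=[mask(s,lo,hi,p,14) for s,p in zip(S,px)]
    print(nm,fit(S,[m[0] for m in M],*r,g),[fit([s],[m[0]],*r,g) for s,m in zip(S,M)])
# base disc + roll: dark low-sat ring filled
s=S[0];v=cv2.cvtColor(s['frame'],cv2.COLOR_RGB2HSV)[...,2];w=np.zeros_like(v);cv2.circle(w,(362,201),26,255,-1)
m=((v<100)&(w>0)).astype(np.uint8);m=cv2.morphologyEx(m,cv2.MORPH_OPEN,np.ones((2,2)))
c=max(cv2.findContours(m,cv2.RETR_EXTERNAL,cv2.CHAIN_APPROX_NONE)[0],key=cv2.contourArea);e=cv2.fitEllipse(c);print(e)
print(fit([s],[np.array(e[0])],55,0,10,(505,-90)),fit([s],[np.array(e[0])],55,9,10,(505,-90)))
d=s['depth'];P=cloud(s)
q=P[(P[...,2]>35)&(P[...,2]<56)&(np.hypot(P[...,0]-505,P[...,1]+89)<42)];print(len(q),np.percentile(q,[1,50,99],axis=0).round(0))
E
```

```text
cap (array([465.7, 154.7]), array([ 0.1 ,  0.45, -0.41, -0.02])) [(array([467.1, 155.1]), array([ 0., -0.])), (array([464.6, 154.6]), array([ 0., -0.]))]
stud (array([505.2, -89.6]), array([-0.55, -0.08,  0.21, -0.82])) [(array([505. , -91.3]), array([ 0., -0.])), (array([504.8, -85.7]), array([-0., -0.]))]
((363.75518798828125, 201.10658264160156), (34.58563232421875, 36.56243896484375), 27.207122802734375)
(array([507.9, -96.5]), array([-0., -0.])) (array([507.1, -96.2]), array([-0., -0.]))
358 [[ 473. -126.   36.]
 [ 505.  -90.   50.]
 [ 542.  -57.   55.]]
```

{"api": "play_rows", "payload": {"deltas": [[[-0.027, -0.0234, 0, 0, 0, 0, 1], [-0.054, -0.0468, 0, 0, 0, 0, 1], [-0.081, -0.07, 0, 0, 0, 0, 1], [-0.108, -0.0934, 0, 0, 0, 0, 1], [-0.1357, -0.1168, 0, 0, 0, 0, 1]]]}}

```text
clock: 0.6
eef_pos: [268.0, 451.5, 214.5]
ee_rot: [0.136, 0.991, -0.0, -0.0]
ft_force: [1.3, 0.4, 0.5]
grip_width: 95.0
grasp_force: 0.0
```

{"api": "play_rows", "payload": {"deltas": [[[-0.027, -0.0234, 0, 0, 0, 0, 1], [-0.054, -0.0468, 0, 0, 0, 0, 1], [-0.081, -0.07, 0, 0, 0, 0, 1], [-0.108, -0.0934, 0, 0, 0, 0, 1], [-0.1357, -0.1168, 0, 0, 0, 0, 1]]]}}

```text
clock: 1.1
eef_pos: [367.3, 302.5, 214.6]
ee_rot: [0.136, 0.991, -0.0, -0.0]
ft_force: [0.5, -0.7, -0.4]
grip_width: 94.8
grasp_force: 0.0
```

{"api": "play_rows", "payload": {"deltas": [[[-0.027, -0.0234, 0, 0, 0, 0, 1], [-0.054, -0.0468, 0, 0, 0, 0, 1], [-0.081, -0.07, 0, 0, 0, 0, 1], [-0.108, -0.0934, 0, 0, 0, 0, 1], [-0.1357, -0.1168, 0, 0, 0, 0, 1]]]}}

```text
clock: 1.6
eef_pos: [466.5, 153.4, 214.5]
ee_rot: [0.136, 0.991, 0.0, -0.0]
ft_force: [0.4, 0.2, 0.0]
grip_width: 95.1
grasp_force: 0.0
```

{"api": "play_rows", "payload": {"deltas": [[[0, 0, 0, 0, 0, 5, 1], [0, 0, 0, 0, 0, 10, 1], [0, 0, 0, 0, 0, 15, 1], [0, 0, 0, 0, 0, 20, 1], [0, 0, 0, 0, 0, 25, 1]]]}}

```text
clock: 2.1
eef_pos: [465.9, 154.7, 214.4]
ee_rot: [0.349, 0.937, -0.0, -0.0]
ft_force: [0.6, 0.0, 0.3]
grip_width: 95.1
grasp_force: 0.0
```

{"api": "play_rows", "payload": {"deltas": [[[0, 0, 0, 0, 0, 6, 1], [0, 0, 0, 0, 0, 12, 1], [0, 0, 0, 0, 0, 19, 1], [0, 0, 0, 0, 0, 25, 1], [0, 0, 0, 0, 0, 25, 1]]]}}

```text
clock: 2.6
eef_pos: [465.9, 154.8, 214.5]
ee_rot: [0.543, 0.84, -0.0, -0.0]
ft_force: [-0.2, 0.7, -0.2]
grip_width: 94.8
grasp_force: 0.0
```

{"api": "play_rows", "payload": {"deltas": [[[0, 0, 0.03, 0, 0, 0, 1], [0, 0, 0.06, 0, 0, 0, 1], [0, 0, 0.09, 0, 0, 0, 1], [0, 0, 0.12, 0, 0, 0, 1], [0, 0, 0.15, 0, 0, 0, 1]]]}}

```text
clock: 3.1
eef_pos: [466.0, 154.8, 63.5]
ee_rot: [0.54, 0.841, 0.0, 0.0]
ft_force: [-0.0, 0.0, -0.3]
grip_width: 95.2
grasp_force: 0.0
```

{"api": "play_rows", "payload": {"deltas": [[[0, 0, 0.015, 0, 0, 0, 1], [0, 0, 0.03, 0, 0, 0, 1], [0, 0, 0.043, 0, 0, 0, 1], [0, 0, 0.056, 0, 0, 0, 1], [0, 0, 0.056, 0, 0, 0, 1]]]}}

```text
clock: 3.6
eef_pos: [465.4, 154.6, 7.4]
ee_rot: [0.541, 0.841, -0.001, -0.001]
ft_force: [-0.4, -0.1, 0.6]
grip_width: 95.2
grasp_force: 0.0
```

{"api": "play_rows", "payload": {"deltas": [[[0, 0, 0, 0, 0, 0, 0.6], [0, 0, 0, 0, 0, 0, 0.45], [0, 0, 0, 0, 0, 0, 0.4], [0, 0, 0, 0, 0, 0, 0.3], [0, 0, 0, 0, 0, 0, 0.2]]], "force": 10}}

```text
clock: 4.1
eef_pos: [466.1, 154.8, 8.9]
ee_rot: [0.542, 0.84, 0.0, 0.0]
ft_force: [0.0, -0.5, 0.2]
grip_width: 60.6
grasp_force: 0.0
```

{"api": "play_rows", "payload": {"deltas": [[[0, 0, 0, 0, 0, 0, 0], [0, 0, 0, 0, 0, 0, 0], [0, 0, 0, 0, 0, 0, 0], [0, 0, 0, 0, 0, 0, 0], [0, 0, 0, 0, 0, 0, 0]]], "force": 40}}

```text
clock: 4.6
eef_pos: [466.0, 154.8, 8.6]
ee_rot: [0.542, 0.84, 0.0, -0.0]
ft_force: [-0.1, -0.7, 0.2]
grip_width: 35.7
grasp_force: 40.0
```

{"api": "play_rows", "payload": {"deltas": [[[0, 0, -0.01, 0, 0, 0, 0], [0, 0, -0.035, 0, 0, 0, 0], [0, 0, -0.065, 0, 0, 0, 0], [0, 0, -0.095, 0, 0, 0, 0], [0, 0, -0.12, 0, 0, 0, 0]]]}}

```text
clock: 5.1
eef_pos: [465.9, 154.8, 130.8]
ee_rot: [0.542, 0.84, 0.0, 0.0]
ft_force: [-0.2, -0.4, -1.7]
grip_width: 35.9
grasp_force: 40.0
```

{"api": "play_rows", "payload": {"deltas": [[[0, 0, 0, 0, 0, 0, 0], [0, 0, 0, 0, 0, 0, 0]]]}}

```text
clock: 5.3
eef_pos: [465.9, 154.8, 129.0]
ee_rot: [0.542, 0.84, 0.0, 0.0]
ft_force: [-0.1, -0.5, -0.7]
grip_width: 35.6
grasp_force: 40.0
```

```bash
python3 - <<'E'
from fit import *
st=bot.read_state();print({k:np.round(st[k],3) for k in('eef_pos','ee_rot','grip_width','ft_force')})
z=st['eef_pos'][2]-8.3
S=[snap('top'),snap('side')]
ims=[]
for s,n in zip(S,('top','side')):
    c=cv2.projectPoints(np.array([[466.,155.,z+23]]),s['rvec'],s['tvec'],s['camera_matrix'],None)[0].ravel().astype(int);print(n,c)
    ims.append(cv2.resize(s['frame'][max(0,c[1]-50):c[1]+50,c[0]-65:c[0]+65,::-1],(390,300),interpolation=cv2.INTER_CUBIC))
cv2.imwrite('pics/lift.png',np.hstack(ims))
R=np.array(cv2.Rodrigues(np.zeros(3))[0])
from scipy.spatial.transform import Rotation as Ro
M=Ro.from_quat(st['ee_rot']).as_matrix();print(M.round(3))
print(M.T@(np.array([505,-90,st['eef_pos'][2]])-st['eef_pos']))
E
```

```text
{'eef_pos': array([465.908, 154.76 , 128.989]), 'ee_rot': array([0.542, 0.84 , 0.   , 0.   ]), 'grip_width': np.float64(35.621), 'ft_force': array([-0.084, -0.515, -0.749])}
top [278 204]
side [303 212]
[[-0.413  0.911  0.001]
 [ 0.911  0.413  0.   ]
 [-0.     0.001 -1.   ]]
[-2.39084623e+02 -6.53792065e+01 -2.32715653e-02]
```

View pics/lift.png

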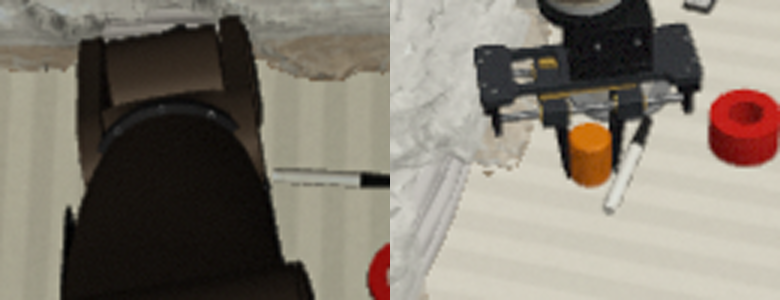

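Lift crop: in the side view (right half) the cap hangs upright between the fingers at about (590,155), clear of the pen. In the top view the arm hides it. Moving over the spindle.

{"api": "play_rows", "payload": {"deltas": [[[-0.02, -0.0055, 0, 0, 0, 0, 0], [-0.045, -0.0123, 0, 0, 0, 0, 0], [-0.07, -0.0192, 0, 0, 0, 0, 0], [-0.095, -0.026, 0, 0, 0, 0, 0], [-0.12, -0.0328, 0, 0, 0, 0, 0]]]}}

```text
clock: 5.9
eef_pos: [485.2, 31.0, 127.4]
ee_rot: [0.542, 0.84, -0.001, -0.001]
ft_force: [0.5, 0.3, -0.1]
grip_width: 35.9
grasp_force: 40.0
```

{"api": "play_rows", "payload": {"deltas": [[[-0.03, -0.0082, 0, 0, 0, 0, 0], [-0.06, -0.0164, 0, 0, 0, 0, 0], [-0.09, -0.0246, 0, 0, 0, 0, 0], [-0.11, -0.03, 0, 0, 0, 0, 0], [-0.1191, -0.0326, 0, 0, 0, 0, 0]]]}}

```text
clock: 6.4
eef_pos: [504.8, -91.5, 127.4]
ee_rot: [0.543, 0.84, -0.0, -0.001]
ft_force: [0.1, 0.5, -0.8]
grip_width: 35.9
grasp_force: 40.0
```

{"api": "play_rows", "payload": {"deltas": [[[0, 0, 0.01, 0, 0, 0, 0], [0, 0, 0.02, 0, 0, 0, 0], [0, 0, 0.03, 0, 0, 0, 0], [0, 0, 0.03, 0, 0, 0, 0], [0, 0, 0.03, 0, 0, 0, 0]]]}}

```text
clock: 6.9
eef_pos: [505.0, -89.4, 98.2]
ee_rot: [0.542, 0.841, -0.0, -0.0]
ft_force: [0.5, 0.1, -1.1]
grip_width: 36.1
grasp_force: 40.0
```

```bash
python3 - <<'E'
from fit import *
st=bot.read_state();print({k:np.round(st[k],3) for k in('eef_pos','ee_rot','grip_width','ft_force')})
z=st['eef_pos'][2]-8.3
s=snap('side')
c=cv2.projectPoints(np.array([[505.,-90.,z+23],[*st['eef_pos'][:2],z+23]]),s['rvec'],s['tvec'],s['camera_matrix'],None)[0].reshape(-1,2).round(1);print(c)
m=mask(s,(4,120,40),(20,255,255),tuple(int(v) for v in c[0]),14);print(m,cen(s,cyl(*st['eef_pos'][:2],18,z,z+46)))
x,y=c[0].astype(int)
cv2.imwrite('pics/over.png',cv2.resize(s['frame'][y-40:y+40,x-50:x+50,::-1],None,fx=6,fy=6,interpolation=cv2.INTER_CUBIC))
E
```

```text
{'eef_pos': array([504.987, -89.383,  98.221]), 'ee_rot': array([ 0.542,  0.841, -0.   , -0.   ]), 'grip_width': np.float64(36.068), 'ft_force': array([ 0.485,  0.104, -1.057])}
[[313.6 163. ]
 [313.5 163.2]]
(array([313.87665198, 162.67400881]), 227.0) (array([313.53223117, 163.10714472]), 218.18881519092247)
```

View pics/over.png

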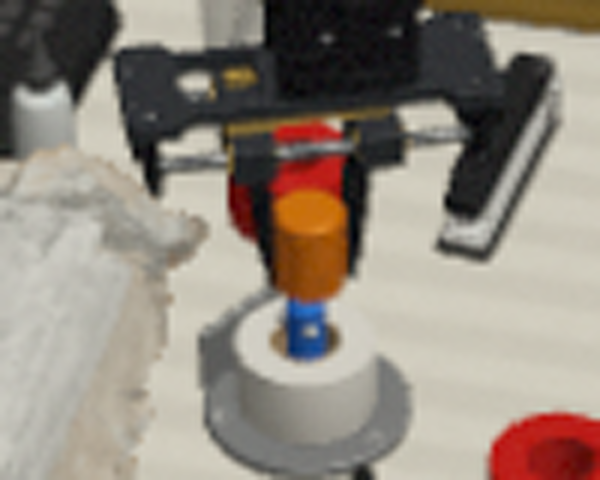

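Over crop: the cap at (311,245) is held upright just above the blue spindle at (307,325), lateral error about 1 mm. Lowering with an eye on the force.

{"api": "play_rows", "payload": {"deltas": [[[0, 0, 0.004, 0, 0, 0, 0], [0, 0, 0.008, 0, 0, 0, 0], [0, 0, 0.012, 0, 0, 0, 0], [0, 0, 0.015, 0, 0, 0, 0], [0, 0, 0.015, 0, 0, 0, 0]]]}}

```text
clock: 7.45
eef_pos: [504.9, -90.0, 83.1]
ee_rot: [0.542, 0.84, -0.0, -0.0]
ft_force: [0.7, 0.3, -0.2]
grip_width: 35.7
grasp_force: 40.0
```

{"api": "play_rows", "payload": {"deltas": [[[0, 0, 0.001, 0, 0, 0, 0], [0, 0, 0.002, 0, 0, 0, 0], [0, 0, 0.003, 0, 0, 0, 0], [0, 0, 0.004, 0, 0, 0, 0], [0, 0, 0.004, 0, 0, 0, 0]]]}}

```text
clock: 7.95
eef_pos: [505.8, -90.3, 80.0]
ee_rot: [0.542, 0.84, 0.0, 0.001]
ft_force: [1.9, -1.5, 3.5]
grip_width: 35.6
grasp_force: 40.0
```

{"api": "play_rows", "payload": {"deltas": [[[-0.0006, 0.0003, 0, 0, 0, 0, 0], [-0.0012, 0.0005, 0, 0, 0, 0, 0], [-0.0012, 0.0005, 0.001, 0, 0, 0, 0], [-0.0012, 0.0005, 0.002, 0, 0, 0, 0], [-0.0012, 0.0005, 0.002, 0, 0, 0, 0]]]}}

```text
clock: 8.45
eef_pos: [506.3, -91.0, 77.4]
ee_rot: [0.542, 0.84, 0.0, 0.0]
ft_force: [3.1, -1.7, -0.4]
grip_width: 35.9
grasp_force: 40.0
```

{"api": "play_rows", "payload": {"deltas": [[[-0.0006, 0.0005, 0, 0, 0, 0, 0], [-0.0012, 0.001, 0, 0, 0, 0, 0], [-0.0012, 0.001, 0.001, 0, 0, 0, 0], [-0.0012, 0.001, 0.002, 0, 0, 0, 0], [-0.0012, 0.001, 0.002, 0, 0, 0, 0]]]}}

```text
clock: 8.95
eef_pos: [507.2, -91.5, 75.4]
ee_rot: [0.542, 0.84, -0.0, -0.0]
ft_force: [-1.6, -0.1, -0.5]
grip_width: 35.9
grasp_force: 40.0
```

{"api": "play_rows", "payload": {"deltas": [[[0.0001, -0.0003, 0.001, 0, 0, 0, 0], [0.0001, -0.0003, 0.002, 0, 0, 0, 0], [0.0001, -0.0003, 0.003, 0, 0, 0, 0], [0.0001, -0.0003, 0.004, 0, 0, 0, 0], [0.0001, -0.0003, 0.005, 0, 0, 0, 0]]]}}

```text
clock: 9.45
eef_pos: [507.9, -91.8, 71.4]
ee_rot: [0.542, 0.84, 0.0, 0.001]
ft_force: [-0.0, 0.5, 11.8]
grip_width: 35.7
grasp_force: 40.0
```

{"api": "play_rows", "payload": {"deltas": [[[0, 0, 0.001, 0, 0, 0, 0], [0, 0, 0.002, 0, 0, 0, 0], [0, 0, 0.003, 0, 0, 0, 0], [0, 0, 0.004, 0, 0, 0, 0], [0, 0, 0.005, 0, 0, 0, 0]]]}}

```text
clock: 9.95
eef_pos: [507.2, -91.6, 65.4]
ee_rot: [0.542, 0.84, 0.0, 0.0]
ft_force: [2.3, -0.2, -5.4]
grip_width: 36.1
grasp_force: 40.0
```

{"api": "play_rows", "payload": {"deltas": [[[0, 0, 0.001, 0, 0, 0, 0], [0, 0, 0.002, 0, 0, 0, 0], [0, 0, 0.003, 0, 0, 0, 0], [0, 0, 0.004, 0, 0, 0, 0], [0, 0, 0.0045, 0, 0, 0, 0]]]}}

```text
clock: 10.45
eef_pos: [506.9, -91.5, 61.6]
ee_rot: [0.542, 0.84, -0.0, -0.0]
ft_force: [-3.3, 1.2, 12.0]
grip_width: 35.4
grasp_force: 40.0
```

{"api": "play_rows", "payload": {"deltas": [[[0, 0, 0.0005, 0, 0, 0, 0], [0, 0, 0.001, 0, 0, 0, 0], [0, 0, 0.001, 0, 0, 0, 0]]]}}

```text
clock: 10.75
eef_pos: [507.0, -91.6, 61.5]
ee_rot: [0.542, 0.84, 0.0, 0.0]
ft_force: [-5.4, -0.1, 17.9]
grip_width: 35.9
grasp_force: 40.0
```

{"api": "play_rows", "payload": {"deltas": [[[0.0002, -0.0005, 0.0005, 0, 0, 0, 0], [0.0002, -0.0005, 0.001, 0, 0, 0, 0], [0.0002, -0.0005, 0.0015, 0, 0, 0, 0], [0.0002, -0.0005, 0.0015, 0, 0, 0, 0], [0.0002, -0.0005, 0.0015, 0, 0, 0, 0]]]}}

```text
clock: 11.25
eef_pos: [507.0, -91.6, 61.3]
ee_rot: [0.542, 0.84, 0.0, 0.001]
ft_force: [-7.7, 3.8, 35.5]
grip_width: 35.5
grasp_force: 40.0
```

{"api": "play_rows", "payload": {"deltas": [[[0, 0, 0, 0, 0, 0, 0], [0, 0, 0, 0, 0, 0, 0], [0, 0, 0, 0, 0, 0, 0]]]}}

```text
clock: 11.55
eef_pos: [507.0, -91.6, 61.3]
ee_rot: [0.542, 0.84, 0.0, 0.001]
ft_force: [-7.8, 3.5, 36.7]
grip_width: 36.1
grasp_force: 40.0
```

```bash
python3 - <<'E'
from fit import *
s=snap('side');cv2.imwrite('pics/end.png',cv2.resize(s['frame'][130:210,264:364,::-1],None,fx=6,fy=6,interpolation=cv2.INTER_CUBIC))
st=bot.read_state();print({k:np.round(st[k],3) for k in('eef_pos','grip_width','ft_force','grasp_force')})
E
```

```text
{'eef_pos': array([507.015, -91.63 ,  61.301]), 'grip_width': np.float64(36.313), 'ft_force': array([-7.721,  3.184, 36.489]), 'grasp_force': np.float64(40.01)}
```

View pics/end.png

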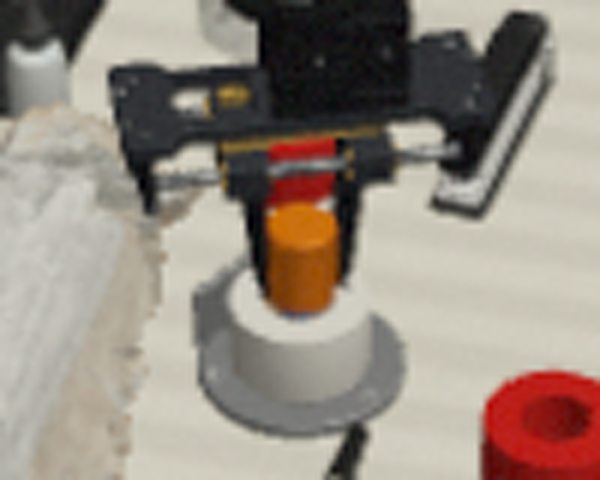

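End crop: the cap sits home on the spindle at (303,260), just above the roll, still gripped. I'll ease the push slightly for margin, then hand in.

{"api": "play_rows", "payload": {"deltas": [[[0, 0, -0.0005, 0, 0, 0, 0], [0, 0, -0.0005, 0, 0, 0, 0], [0, 0, -0.0005, 0, 0, 0, 0]]]}}

```text
clock: 11.9
eef_pos: [507.0, -91.6, 61.4]
ee_rot: [0.542, 0.84, 0.0, 0.001]
ft_force: [-6.1, 2.2, 28.7]
grip_width: 35.5
grasp_force: 40.0
```

```bash
python3 - <<'E'
from h import *
st=bot.read_state();print(st['eef_pos'],st['ft_force'])
if 18<st['ft_force'][2]<38: print(bot.sign_off())
E
```

```text
[506.99572044 -91.62168468  61.36749985] [-6.0924187   2.24598161 28.65710738]
the job is handed in; nothing more can be done
None
```

The orange cap clicked over the spindle's nubs and bottomed out, and I handed the job in at 11.9 s, still gripping it at 40 N and pushing down with about 29 N.

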